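# Show a gel cassette to the inspection camera

## Task

Lift the loose clear lid off the cassette rack and lay it gently and flat on the paper mat, then draw the taller gel cassette out of its slot and hold it up in front of the inspection camera: its middle on the lens axis 150 mm in front of the lens, its window facing squarely into the lens (so it leans back to match the camera's downward look) and with its top edge level. Finish while still holding it there, steady and in the air; do not touch the camera, and leave the shorter cassette in its slot and everything else where it stands.

Things in the scene. Friction and masses are not known exactly. Their poses are not given: they have to be found in the camera images.
- rack: White plastic rack, fixed for the episode, 190 (x) by 150 (y) mm; origin at the centre of its underside on the bench. Base plate 12 mm thick with two slots across it at x = -35 and x = +35 mm in its frame; each slot runs along the rack's y, is 12 mm wide, 105 mm long and 30 mm deep (its lips reach 42 mm above the bench). Four steel posts of 12 mm diameter at x = +-85, y = +-65 mm rise to 122 mm above the bench and carry the lid. Cassettes come out straight upwards.
- lid_grip (a point): Centre of the grey grip bar on the loose clear lid. The lid is a plate 200 (x) by 160 (y) by 6 mm, some 250 g, loose on the four rack posts at the start, about square to the rack. The bar, in the middle of the lid, is 20 mm thick (lid x), 80 mm long (lid y) and stands 32 mm above the plate. This point is 24 mm above the lid's underside and 14 mm below the top of the bar. z is up out of the lid.
- mat: White paper-faced mat, fixed for the episode, 260 (x) by 240 (y) by 3 mm, lying on the bench; origin at the centre of its underside. The lid goes here, its middle near the mat's middle; any yaw.
- cassette_mid (a point): Centre of the taller gel cassette, the one to show: a flat grey-framed plate with a clear window, 10 mm thick (its x, the direction its window faces; both faces alike), 100 mm wide (its y), 100 mm tall (its z), about 120 g. It stands upright in one of the two slots of the rack, its foot 12 mm above the bench, its top 10 mm below the lid. The point lies 50 mm above its foot. The frame is solid to grip: all over its face the plate is 10 mm thick to the fingers.
- small_cassette_mid (a point): Centre of the shorter cassette, 10 mm thick, 100 mm wide, 65 mm tall, standing in the other slot. Leave it there.
- camera: Inspection camera on a fixed stand: grey base 130 by 150 by 16 mm, steel column at its back 336 mm high, white head with a black round lens, 38 mm wide. Origin on the bench, 70 mm in front of the base's centre. At yaw 0 it looks to -x, towards the robot. Centre of the lens front: x = +30, y = 0, z = 270 mm in its frame; the lens looks along its -x and 20 degrees downwards.
- view_spot (a point): The point in the air where the middle of the cassette is to be: on the lens axis, 150 mm in front of the lens (at x = -111, y = 0, z = 219 mm in the camera's frame). Its x axis lies along the lens axis, pointing back into the lens (20 degrees upwards); its y axis is level.
- bottle: Amber bottle, 66 mm in diameter, 150 mm tall, standing loose on the bench; origin under its centre. A bystander.
- tip_box: Blue pipette-tip box, 85 by 120 mm, 58 mm tall, loose on the bench; origin under its centre. A bystander.
- beaker: Glass beaker, 72 mm in diameter, 90 mm tall, loose on the bench; origin under its centre. A bystander.
Mind the look-alikes: they are no part of the job. Several things have the shape of the rack; the one meant has the colours described above.

How it is judged:
By the outcome, as a careful person would: the job done as asked, in the order asked, and still so for the second after the job is handed in, while the arm keeps its last pose, push and grip.
It also fails if it takes over 54 s, if anything falls off the work surface, if the arm or the gripper's body presses on something with over 40 N, if the wrist force passes 120 N, or if a joint passes its speed limit or range.

## Robot

A 6-joint arm with a two-finger parallel gripper is mounted at the origin on the work surface. World frame = base frame: x ahead of the robot, y to its left, z up, the work surface at z = 0. Lengths are in mm, angles in rad, forces in N, time in s.
With the tool pointing down it reaches from about 350 to 925 mm from the base axis. Payload 6.4 kg.
Tool frame: the origin (TCP) lies midway between the tips of the shut fingers; the grasp point (between the pads) lies 19 mm behind it; z points along the fingers, y is the line along which they close (so a half turn about z gives the same grasp; the last joint's range is limited). The gripper opens to 94 mm and grips with 3 to 60 N. Pads are 16 mm wide; open, the fingers measure 119 mm over their backs; the gripper's body (75 mm by 177 mm) begins 78 mm behind the grasp point.
Start: joints at [0.946, 0.245, 1.558, -0, 1.339, -0.174], TCP at [283.195, 585.077, 205.455] pointing down, gripper open.
Joint ranges: [-3.13, 3.13], [-1.02, 2.26], [0.13, 2.54], [-0.95, 4.09], [0.21, 2.88], [-2.74, 2.74]. Speed limits (rad/s): [2.57, 2.57, 3.14, 3.14, 3.14, 3.14].

## Interface

Orientations are given as a unit quaternion [w, x, y, z].
In Python, from rig import r, grab_frame, camera_model gives the robot as it stands. Calls block until the motion is done:
- r.move_ptp(position, orientation): joint-space move of the TCP to a pose.
- r.movel(position, orientation=None, speed=150, stop_force=None): straight line of the TCP; orientation=None keeps the orientation; speed is the mean speed in mm/s. With stop_force (N) it stops when the force on the tool has changed by that much, and returns True; else False.
- r.move_joints(angles): joint-space move.
- r.open_jaws() and r.clamp(f_grip=None): open the fingers fully, or close them until they stop; f_grip is the grip in N (None keeps the last).
- r.dwell(seconds).
- r.solve_ik(position, orientation): joint angles nearest the present ones, or None.
- grab_frame(name): name is "scene" or "side" or "wrist"; returns the picture (420x560x3 uint8, red, green, blue); there is no depth.
- camera_model(name): a dict with "camera_matrix" (3x3 intrinsics, pixels), "R" (3x3) and "t" (3): a world point X has camera coordinates R X + t. Camera axes: x right, y down, z forward; pixel columns grow to the right and rows downward; lengths in mm; the calibration is good to about 2 mm. The wrist camera is an equidistant fisheye: a pixel r from the principal point sees the ray r / f radians off the axis. A picture is of the moment at which its call begins: read the wrist's pose just before it. camera_model takes no time and is no camera call; for the wrist camera it gives the pose at the moment of the call.
A pose or a line that the arm cannot do raises r.IKError and nothing moves.
- r.job_done(): hands the job in; it is judged then, once.
Readings, each from a call of its own:
- r.get_time_s(): time.
- r.get_q(): joint angles.
- r.get_qd(): joint speeds.
- r.get_tau(): joint torques, N m.
- r.get_ee_pos(): TCP position.
- r.get_tcp_rot(): TCP orientation.
- r.get_force(): force on the tool from outside, world axes, zero at the start.
- r.get_ft_torque(): the same for the moment, N m.
- r.get_gripper_width(): finger opening in mm.
- r.get_finger_force(): force on a finger pad.
Only numpy, scipy, OpenCV 4.12 (cv2) and the standard library are available. Lean on these libraries where they do the work, as an engineer would, in place of code of your own. Each camera call takes 0.05 s, during which the arm holds its last target. There are 200 camera calls.

## Working session

There is one attempt and no reset: what is moved stays moved. The work goes in short steps, each a Python script; the robot and the scene stay as the last script left them, time stands still between calls to the robot, and variables do not carry over. Pictures are saved under pics/ and viewed, at most 10 in all, crops included, and the job is handed in when it is done.

```bash
ls; mkdir -p pics; python3 - <<'E'
from rig import r,grab_frame,camera_model
import cv2,numpy as np
for n in("scene","side","wrist"):
    m=camera_model(n);print(n,np.round(m["camera_matrix"],1).tolist(),np.round(m["R"],3).tolist(),np.round(m["t"],1).tolist())
    cv2.imwrite(f"pics/{n}0.png",grab_frame(n)[...,::-1])
print(r.get_tcp_rot(),r.get_time_s())
E
```

```text
pics
scene [[391.0, 0.0, 279.4], [0.0, 391.0, 206.2], [0.0, 0.0, 1.0]] [[-0.597, 0.802, 0.02], [0.59, 0.456, -0.667], [-0.544, -0.386, -0.745]] [361.5, -165.2, 1415.1]
side [[532.6, 0.0, 281.0], [0.0, 532.6, 210.2], [0.0, 0.0, 1.0]] [[0.843, -0.537, -0.009], [-0.329, -0.503, -0.799], [0.425, 0.677, -0.601]] [-457.2, 238.7, 1487.9]
wrist [[325.2, 0.0, 281.1], [0.0, 325.2, 206.4], [0.0, 0.0, 1.0]] [[0.435, 0.9, -0.001], [0.874, -0.423, 0.238], [0.214, -0.105, -0.971]] [-648.9, -25.1, 389.2]
[-2.95638741e-04  2.23509031e-01  9.74701553e-01 -7.13085511e-04] 0.15
```

View pics/scene0.png

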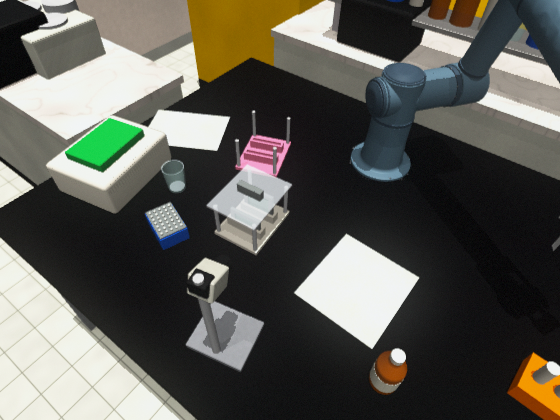

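View pics/side0.png

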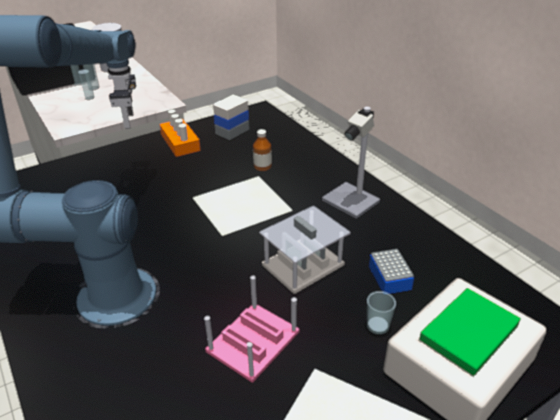

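The rack with its lid is at scene (250,210) and side (303,245), the mat at scene (357,288), and the inspection camera at scene (215,310). The pink rack and the second white sheet are look-alikes. I'll enlarge both views to pick corners.

```bash
cat > h.py <<'E'
import numpy as np,cv2
from rig import r,grab_frame,camera_model
from scipy.spatial.transform import Rotation as Ro
def ray(n,uv,m=None):
    m=m or camera_model(n);K=m["camera_matrix"];R=np.array(m["R"]);t=np.array(m["t"])
    a=(uv[0]-K[0][2])/K[0][0];b=(uv[1]-K[1][2])/K[1][1]
    if n=="wrist":
        th=np.hypot(a,b);s=np.sin(th)/max(th,1e-9);d=np.array([a*s,b*s,np.cos(th)])
    else: d=np.array([a,b,1.])
    d=R.T@d;return -R.T@t,d/np.linalg.norm(d)
def onz(n,uv,z,m=None):
    o,d=ray(n,uv,m);return o+d*(z-o[2])/d[2]
def tri(*obs):
    A=np.zeros((3,3));b=np.zeros(3);rs=[ray(*x) for x in obs]
    for o,d in rs:
        P=np.eye(3)-np.outer(d,d);A+=P;b+=P@o
    X=np.linalg.solve(A,b);return X,max(np.linalg.norm((np.eye(3)-np.outer(d,d))@(X-o)) for o,d in rs)
def q(R):  # rotation matrix -> wxyz
    x=Ro.from_matrix(R).as_quat();return [x[3],x[0],x[1],x[2]]
def down(yaw): # tool down, tool y (closing) along yaw
    y=np.array([np.cos(yaw),np.sin(yaw),0]);z=np.array([0,0,-1.]);return np.c_[np.cross(y,z),y,z]
E
python3 - <<'E'
from h import *
s=cv2.imread("pics/scene0.png");d=cv2.imread("pics/side0.png")
cv2.imwrite("pics/sc.png",cv2.resize(s[160:375,170:430],None,fx=2.75,fy=2.75,interpolation=cv2.INTER_CUBIC)) 
cv2.imwrite("pics/sd.png",cv2.resize(d[95:305,185:445],None,fx=2.75,fy=2.75,interpolation=cv2.INTER_CUBIC))
for n,im,box in(("scene",s,(290,230,425,350)),("side",d,(190,170,295,240))):
    x0,y0,x1,y1=box;g=im[y0:y1,x0:x1].min(2);c=max(cv2.findContours((g>170).astype('u1'),0,2)[0],key=cv2.contourArea)
    p=cv2.approxPolyDP(c,6,True)[:,0]+[x0,y0];P=np.array([onz(n,u,3) for u in p]);print(n,p.tolist(),P.round().tolist(),P.mean(0).round(1))
E
```

```text
scene [[346, 234], [295, 293], [371, 348], [418, 277]] [[368.0, 75.0, 3.0], [626.0, 67.0, 3.0], [636.0, 300.0, 3.0], [377.0, 311.0, 3.0]] [501.7 188.    3. ]
side [[291, 210], [259, 177], [194, 197], [221, 234]] [[623.0, 64.0, 3.0], [636.0, 297.0, 3.0], [381.0, 313.0, 3.0], [367.0, 80.0, 3.0]] [501.7 188.5   3. ]
```

View pics/sc.png

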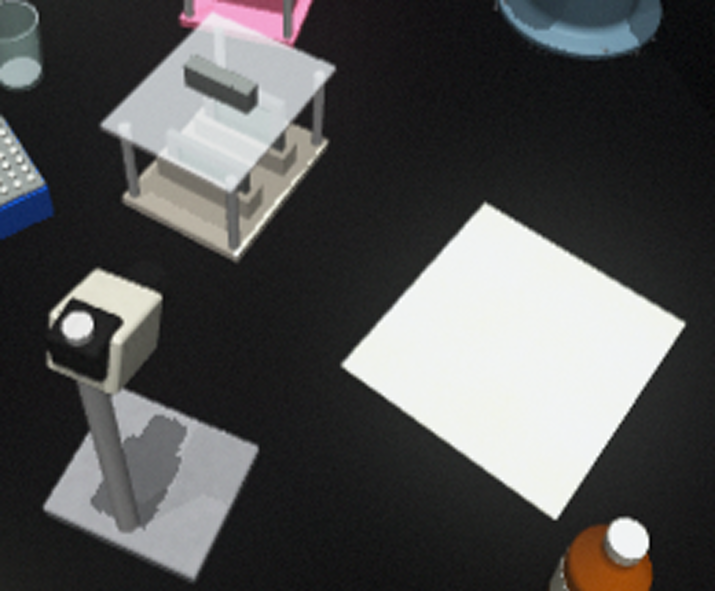

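View pics/sd.png

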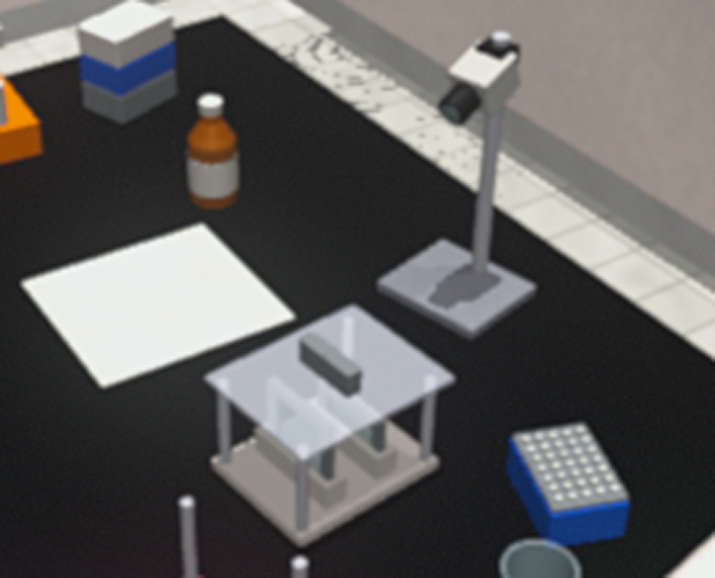

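```bash
python3 - <<'E'
from h import *
S=lambda u:(np.array(u)/2.75+[170,160]); D=lambda u:(np.array(u)/2.75+[185,95])
def show(k,s,d,z):
    for n,f,l in(("scene",S,s),("side",D,d)):
        P=np.array([onz(n,f(u),z) for u in l]);e=np.diff(np.r_[P,P[:1]],axis=0)[:,:2]
        print(k,n,P[:,:2].round().tolist(),"mean",P.mean(0).round(1),"len",np.hypot(*e.T).round(),"ang",np.degrees(np.arctan2(e[:,1],e[:,0])).round(1))
show("lid",[(213,13),(335,69),(233,190),(102,125)],[(303,455),(205,377),(352,305),(455,378)],128)
show("bar",[(187,58),(258,92)],[(303,337),(358,375)],160)
show("rackbase",[(123,197),(238,250),(328,143)],[(212,462),(302,535),(438,460)],12)
show("cambase",[(258,448),(193,574),(45,508)],[(443,240),(535,286),(470,328),(378,284)],16)
print("lens",onz("side",D((456,105)),270))
def proj(n,X):
    m=camera_model(n);p=np.array(m["camera_matrix"])@(np.array(m["R"])@X+m["t"]);return p[:2]/p[2]
P=np.array([onz("scene",S(u),128) for u in [(213,13),(335,69),(233,190),(102,125)]]);c=P.mean(0);c[2]=0
ex=P[2]-P[1];ex[2]=0;ex/=np.linalg.norm(ex);ey=np.array([-ex[1],ex[0],0])
print("c",c,"ex",ex)
for sx in(-35,35):
  for z in(77,112):
    print(sx,z,[ ((proj("side",c+ex*sx+ey*y+[0,0,z])-[185,95])*2.75).round().tolist() for y in(-50,50)],[ ((proj("scene",c+ex*sx+ey*y+[0,0,z])-[170,160])*2.75).round().tolist() for y in(-50,50)])
E
```

```text
lid scene [[415.0, -267.0], [404.0, -108.0], [597.0, -91.0], [612.0, -248.0]] mean [ 506.9 -178.5  128. ] len [159. 194. 158. 198.] ang [  94.2    5.2  -84.4 -174.5]
lid side [[418.0, -266.0], [400.0, -113.0], [598.0, -94.0], [613.0, -254.0]] mean [ 507.4 -181.9  128. ] len [155. 199. 161. 195.] ang [  96.9    5.5  -84.5 -176.4]
bar scene [[511.0, -220.0], [504.0, -133.0]] mean [ 507.3 -176.7  160. ] len [88. 88.] ang [ 94.4 -85.6]
bar side [[498.0, -146.0], [510.0, -228.0]] mean [ 503.9 -187.   160. ] len [82. 82.] ang [-82.  98.]
rackbase scene [[607.0, -240.0], [586.0, -97.0], [408.0, -109.0]] mean [ 533.9 -148.6   12. ] len [145. 178. 239.] ang [  98.5 -176.2  -33.4]
rackbase side [[402.0, -117.0], [422.0, -260.0], [607.0, -246.0]] mean [ 477.  -207.8   12. ] len [145. 185. 243.] ang [-81.8   4.2 147.7]
cambase scene [[747.0, 57.0], [868.0, 82.0], [903.0, -57.0]] mean [839.3  27.4  16. ] len [123. 143. 192.] ang [ 12.  -76.  143.9]
cambase side [[869.0, 80.0], [901.0, -63.0], [779.0, -87.0], [741.0, 47.0]] mean [822.4  -5.9  16. ] len [147. 124. 139. 133.] ang [ -77.4 -169.2  106.2   14.5]
lens [ 8.03887842e+02 -4.96216304e-01  2.70000000e+02]
c [ 506.93216788 -178.52317875    0.        ] ex [0.99593156 0.0901129  0.        ]
-35 77 [[331.0, 452.0], [271.0, 402.0]] [[204.0, 90.0], [281.0, 127.0]]
-35 112 [[332.0, 426.0], [271.0, 376.0]] [[202.0, 68.0], [281.0, 104.0]]
35 77 [[383.0, 424.0], [322.0, 376.0]] [[166.0, 130.0], [245.0, 169.0]]
35 112 [[384.0, 398.0], [322.0, 350.0]] [[164.0, 108.0], [244.0, 147.0]]
```

Both views agree. The rack and lid centre is near (507,-180) at yaw about 5.4°, the mat centre is (502,188), and the camera base is near (823,-3) at yaw about 13°. The projected slots put the taller cassette in the x=-35 slot. Next I'll move over the lid and check with the wrist camera.

```bash
python3 - <<'E'
from h import *
for k in(0,np.pi): print(np.degrees(k),[np.round(r.solve_ik(p,q(down(a+k))),2) for p,a in(([507,-180,290],.094),([502,188,20],-.035))], r.solve_ik([647,-44,235],q(down(.227+k))))
ya=.094
j=min((r.solve_ik([507,-180,290],q(down(ya+k))) for k in(0,np.pi)),key=lambda j:abs(j[5]))
r.move_joints(j)
im=grab_frame("wrist");m=camera_model("wrist");np.save("m1.npy",m,allow_pickle=True)
cv2.imwrite("pics/w1.png",im[...,::-1]);print(r.get_q(),r.get_ee_pos(),r.get_time_s(),(-np.array(m["R"]).T@m["t"]).round())
E
```

```text
0.0 [array([-0.55, -0.08,  1.75, -0.  ,  1.47, -0.65]), array([ 0.15,  0.23,  1.95, -0.  ,  0.96,  0.18])] [-2.42419100e-01  2.19166573e-01  1.53393173e+00 -4.44089210e-16
  1.38849435e+00 -4.69419100e-01]Traceback (most recent call last):
  File "<stdin>", line 2, in <module>
    return _wrapfunc(a, 'round', decimals=decimals, out=out)
    return _wrapit(obj, method, *args, **kwds)
    result = getattr(arr, method)(*args, **kwds)
TypeError: unsupported operand type(s) for *: 'NoneType' and 'float'
```

```bash
python3 - <<'E'
from h import *
c=.227;R=Ro.from_euler('z',c).as_matrix()@Ro.from_euler('y',-np.radians(20)).as_matrix()@down(0)
print(R.round(2).tolist(), r.solve_ik(np.array([647,-44,219])-15*R[:,2],q(R)))
r.move_ptp([507,-180,290],q(down(.094)))
im=grab_frame("wrist");m=camera_model("wrist");np.save("m1.npy",m,allow_pickle=True)
cv2.imwrite("pics/w1.png",im[...,::-1]);print(r.get_q(),r.get_ee_pos(),r.get_time_s(),(-np.array(m["R"]).T@m["t"]).round())
E
```

```text
[[-0.23, 0.92, 0.33], [0.97, 0.21, 0.08], [0.0, 0.34, -0.94]] [-0.3261439   0.00824139  1.79796778  0.20930901  1.04469189 -0.63200462]
[-5.50908885e-01 -7.95465431e-02  1.74922464e+00  8.66213560e-05
  1.47209126e+00 -6.45989356e-01] [ 507.19897481 -179.42062058  289.90856374] 3.025 [ 501. -111.  469.]
```

View pics/w1.png

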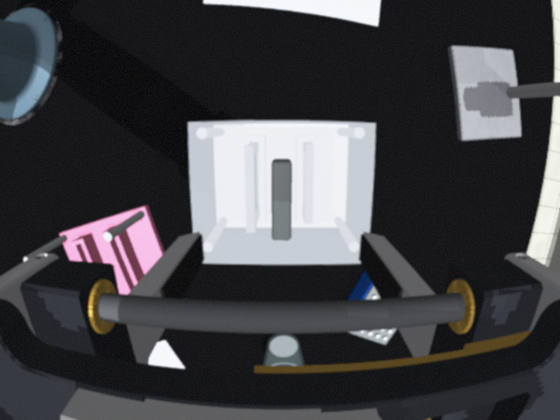

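```bash
python3 - <<'E'
from h import *
m=np.load("m1.npy",allow_pickle=True).item()
for k,l,z in(("lid",[(189,122),(376,123),(372,265),(190,263)],128),("bar",[(274,160),(290,160),(291,238),(272,238)],160),("base",[(449,46),(513,49),(521,136),(459,140)],16)):
    P=np.array([onz("wrist",u,z,m) for u in l]);e=np.diff(np.r_[P,P[:1]],axis=0)[:,:2]
    print(k,P[:,:2].round().tolist(),P.mean(0).round(1),np.hypot(*e.T).round(),np.degrees(np.arctan2(e[:,1],e[:,0])).round(1))
E
```

```text
lid [[402.0, -112.0], [601.0, -94.0], [622.0, -255.0], [409.0, -273.0]] [ 508.5 -183.3  128. ] [199. 162. 213. 161.] [   5.2  -82.6 -175.2   92.4]
bar [[497.0, -142.0], [512.0, -141.0], [521.0, -218.0], [502.0, -220.0]] [ 508.  -180.3  160. ] [15. 78. 19. 78.] [   5.5  -83.4 -174.5   93.7]
base [[741.0, 52.0], [871.0, 85.0], [904.0, -61.0], [773.0, -91.0]] [822.3  -4.   16. ] [134. 149. 134. 147.] [  14.1  -77.6 -167.   102.7]
```

The wrist view confirms the bar at (508,-180), yaw 5.4°, and gives the camera base centre (822,-4) at yaw about 13°, with sizes that match. Next I'll move the lid.

```bash
python3 - <<'E'
from h import *
y=np.radians(5.4)
r.movel([508,-181,170],q(down(y)),speed=200)
print(r.movel([508,-181,134],speed=80,stop_force=8))
r.clamp(25);print("w",r.get_gripper_width(),r.get_finger_force())
r.movel([508,-181,160],speed=80);print(r.get_force(),r.get_gripper_width())
r.movel([508,-181,220],speed=200)
r.move_ptp([502,188,80],q(down(-.035)))
r.movel([502,188,24],speed=120)
print(r.movel([502,188,11],speed=25,stop_force=3),r.get_ee_pos(),r.get_force(),r.get_time_s())
E
```

```text
False
w 20.059215128909944 24.998450875282288
[ 0.28110233  0.31708241 -3.41461087] 20.074899785987032
True [502.54915206 188.10120222  14.77228255] [-0.46202217  0.13286765  2.51785279] 8.9333
```

```bash
python3 - <<'E'
from h import *
r.open_jaws();p=r.get_ee_pos()
r.movel([p[0],p[1],100],speed=200)
y=np.radians(5.4);o=np.array([508,-181])-35*np.array([np.cos(y),np.sin(y)])
r.move_ptp([*o,230],q(down(y)))
m=camera_model("wrist");im=grab_frame("wrist");np.save("m2.npy",m,allow_pickle=True)
cv2.imwrite("pics/w2.png",im[...,::-1]);cv2.imwrite("pics/s2.png",grab_frame("side")[...,::-1]);print(o,r.get_ee_pos(),r.get_time_s())
a=cv2.imread("pics/w2.png");b=cv2.resize(cv2.imread("pics/s2.png")[150:290,180:420],None,fx=1.6,fy=1.6)
cv2.imwrite("pics/c2.png",np.vstack([a[:360],np.pad(b,((0,0),(0,560-b.shape[1]),(0,0)))]))
E
```

```text
[ 473.15533124 -184.29379097] [ 473.22034922 -183.25093069  229.30451752] 12.2917
```

View pics/c2.png

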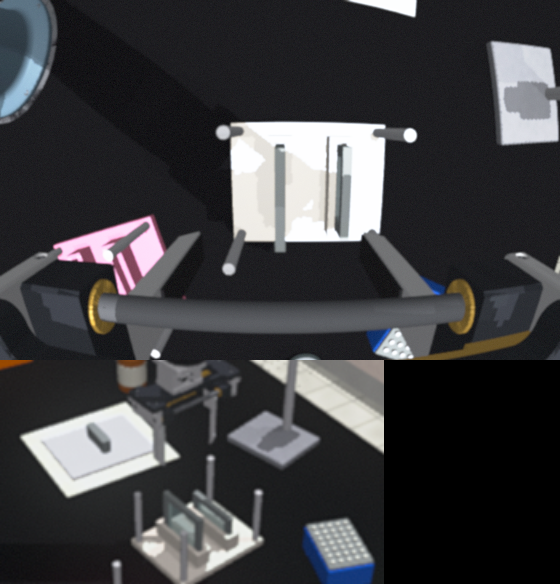

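The lid lies flat and centred on the mat. The taller cassette's top edge runs from wrist (280,147) to (280,250), and the post tops are at (222,131), (410,135) and (229,268).

```bash
python3 - <<'E'
from h import *
m=np.load("m2.npy",allow_pickle=True).item()
for k,l,z in(("tall",[(280,147),(280,250)],112),("posts",[(222,131),(410,135),(229,268)],122)):
    P=np.array([onz("wrist",u,z,m) for u in l]);e=np.diff(P,axis=0)
    print(k,P.round(1)[:,:2].tolist(),P.mean(0).round(1),np.hypot(*e.T[:2]).round(1),np.degrees(np.arctan2(e[:,1],e[:,0])).round(1))
    if k=="posts":print("rackc",(P[1]+P[2])/2)
E
```

```text
tall [[467.2, -132.4], [476.5, -231.1]] [ 471.9 -181.8  112. ] [99.2] [-84.6]
posts [[414.8, -121.9], [584.8, -106.4], [428.8, -251.1]] [ 476.1 -159.8  122. ] [170.6 212.8] [   5.2 -137.2]
rackc [ 506.76522111 -178.78061571  122.        ]
```

```bash
cat >> h.py <<'E'
def view(c,yaw,up,back=0):
    R=Ro.from_euler('z',yaw).as_matrix()@Ro.from_euler('y',-np.radians(20)).as_matrix()@down(0)
    return np.array(c)-up*R[:,2]-back*R[:,1],q(R)
E
python3 - <<'E'
from h import *
y=np.radians(5.3)
r.movel([472,-182,125],q(down(y)),speed=200)
print(r.movel([472,-182,80],speed=90,stop_force=8),r.get_ee_pos())
r.clamp(40);print("w",r.get_gripper_width(),r.get_finger_force());z0=r.get_ee_pos()[2]
r.movel([472,-182,130],speed=70);print(r.get_force(),r.get_gripper_width())
r.movel([472,-182,250],speed=200)
b=np.radians(13);c=np.array([822.3,-4,0])-181*np.array([np.cos(b),np.sin(b),0])+[0,0,218.7]
p,o=view(c,b,z0-62,60);r.move_ptp(p,o)
print("z0",z0,c,p,r.get_ee_pos(),r.get_gripper_width(),r.get_time_s())
np.save("m3.npy",camera_model("wrist"),allow_pickle=True)
I=[grab_frame(n)[...,::-1] for n in("wrist","side","scene")]
for n,i in zip("wds",I):cv2.imwrite(f"pics/{n}3.png",i)
f=lambda i:cv2.resize(i,(400,300),interpolation=cv2.INTER_CUBIC)
cv2.imwrite("pics/c3.png",np.vstack([np.hstack([f(I[0]),f(I[1][90:225,230:410])]),np.hstack([f(I[2][210:378,160:384]),f(I[1][60:360,100:500])])]))
E
```

```text
False [ 472.37543554 -182.24533127   80.44340726]
w 9.862934635522231 39.997901916503906
[ 0.72752021 -0.40091147 -1.52049719] 9.335527127867211
z0 79.9457740754371 [645.93901827 -44.71614084 218.7       ] [585.0220123  -58.77993981 215.04230287] [584.42613743 -59.03936102 214.12467254] 10.067576620427522 17.1833
```

View pics/c3.png

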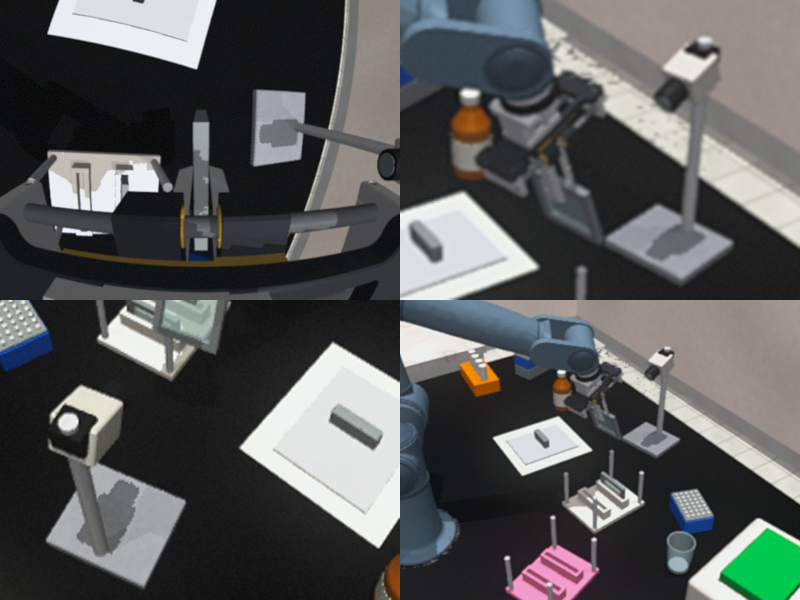

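The cassette is held squarely. The lens front shows at wrist about (541,229) and side about (350,134), and I'll compare both with the predicted lens point.

```bash
python3 - <<'E'
from h import *
m=np.load("m3.npy",allow_pickle=True).item()
print(tri(("wrist",(541,229),m),("side",(349.5,134.5))))
b=np.radians(13);L=np.array([822.3,-4,270])-40*np.array([np.cos(b),np.sin(b),0]);print("L",L)
n=camera_model("side");p=n["camera_matrix"]@(np.array(n["R"])@L+n["t"]);print("side",p[:2]/p[2])
v=np.array(m["R"])@L+m["t"];th=np.arccos(v[2]/np.linalg.norm(v));print("wrist",np.array(m["camera_matrix"])[:2,2]+325.2*th*v[:2]/np.hypot(*v[:2]))
w=cv2.imread("pics/w3.png")[180:280,480:560];s=cv2.imread("pics/d3.png")[105:155,330:380]
cv2.imwrite("pics/c4.png",np.hstack([cv2.resize(w,(400,500)),cv2.resize(s,(400,400)).__array__() if 0 else cv2.copyMakeBorder(cv2.resize(s,(400,400)),0,100,0,0,0)]))
E
```

```text
(array([789.97362635, -10.67931116, 270.96855061]), np.float64(2.8843808162067957))
L [783.32519741 -12.99804217 270.        ]
side [348.11618703 136.58957448]
wrist [539.809645   230.53907614]
```

View pics/c4.png

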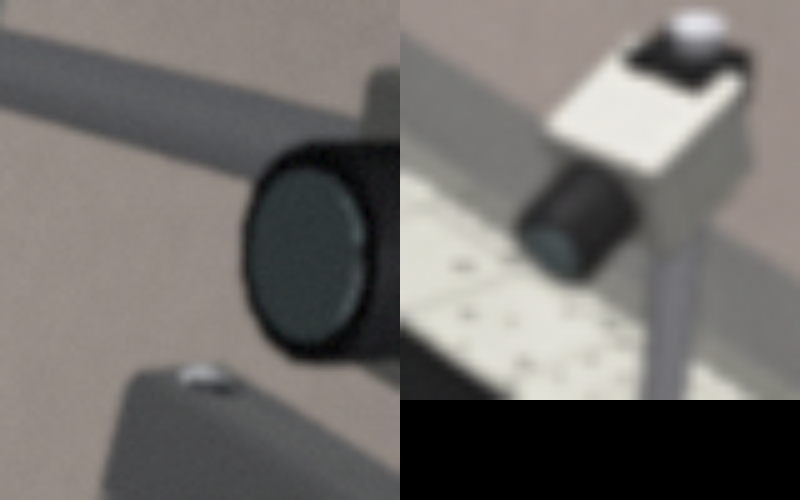

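The lens front is at wrist (540.8,231) and side (348.8,136.3), within 1 px of the prediction. I'll make the final approach and trim the TCP.

```bash
python3 - <<'E'
from h import *
m=np.load("m3.npy",allow_pickle=True).item();print(tri(("wrist",(540.8,231),m),("side",(348.75,136.25))))
b=np.radians(13);c=np.array([645.9+.5,-44.6,218.7]);p,o=view(c,b,18)
print(r.movel(p,o,speed=60,stop_force=8));r.dwell(.4)
e=p-r.get_ee_pos();print("err",e);r.movel(p+e,o,speed=20);r.dwell(.5)
R=Ro.from_quat(np.roll(r.get_tcp_rot(),-1)).as_matrix();print("err",p-r.get_ee_pos(),R.round(3).tolist(),np.abs(r.get_qd()).max(),r.get_gripper_width(),r.get_force(),r.get_time_s())
np.save("m4.npy",camera_model("wrist"),allow_pickle=True)
I=[grab_frame(n)[...,::-1] for n in("side","scene","wrist")]
n=camera_model
f=lambda i:cv2.resize(i,(400,300),interpolation=cv2.INTER_CUBIC)
C=[c+sy*50*np.array([-np.sin(b),np.cos(b),0])+sz*50*np.array([-np.sin(.349)*np.cos(b),-np.sin(.349)*np.sin(b),np.cos(.349)]) for sy,sz in((-1,-1),(1,-1),(1,1),(-1,1))]
J=[]
for k,i in zip(("side","scene"),I):
    M=n(k);i=i.copy();J.append(i.copy())
    for X in C:
        u=M["camera_matrix"]@(np.array(M["R"])@X+M["t"]);u=u/u[2];i[int(round(u[1])),int(round(u[0]))]=(0,0,255)
    J.append(i)
cv2.imwrite("pics/c5.png",np.vstack([np.hstack([f(J[0][90:225,230:410]),f(J[1][90:225,230:410])]),np.hstack([f(J[3][190:325,160:340]),f(I[2])])]))
E
```

```text
(array([785.67760518, -13.09210231, 270.29962857]), np.float64(0.19107347806736485))
False
err [ 0.06775883  0.02581687 -0.03357364]
err [-0.06868599 -0.03170001  0.03580509] [[-0.225, 0.916, 0.333], [0.974, 0.211, 0.077], [0.0, 0.342, -0.94]] 0.0013088470448829024 9.80845046463123 [ 0.44880031  1.0166953  -1.16275294] 19.6417
```

View pics/c5.png

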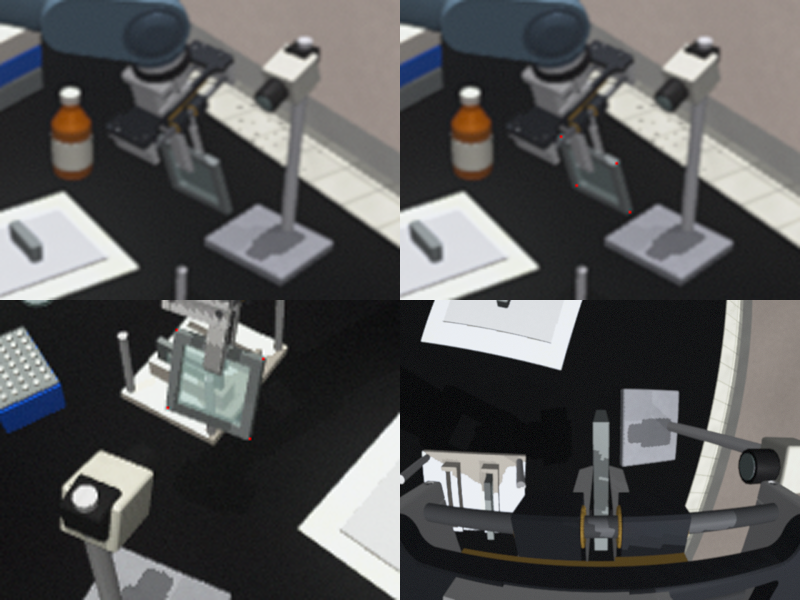

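The four predicted corners land on the held cassette's corners in both views. The small cassette is still in its slot, the lid is on the mat, and the camera has not been touched.

```bash
python3 -c "
from rig import r
print(r.job_done())"
```

```text
the job is handed in; nothing more can be done
None
```

I handed the job in at about 20 s: the lid lies flat on the mat, and the taller cassette is held steady on the lens axis about 150 mm in front of the lens, facing it squarely with its top edge level.

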